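# Clear the waste off-cut from the saw cradle into the scrap box

## Task

A waste off-cut is left lying sunk in the saw cradle on the bench. First nudge the wax tin and the small hardwood block that stand before the cradle's open end apart, so that the gap between them is comfortably wider than the off-cut; then, bearing on the off-cut with no more than some four kilograms of weight and never lifting it, slide it out of the cradle, between the two, and off the bench edge so that it drops into the scrap box in the tool well. Keep the tin and the block upright on the bench, and leave the sanding block where it lies.

Things in the scene. Friction and masses are not known exactly. Their poses are not given: they have to be found in the camera images.
- cradle: Saw cradle fixed on the bench: a low U of pale wooden strips, 15 mm thick, 28 mm high. Closed at the robot's end (its -x), where the inner face is at x = -45.5 mm, and at both sides (inner faces y = +/-28 mm, rails end at x = +42.5 mm); open at its +x end, towards the tool well. No floor: the bench (z = 0). Origin on the bench at the centre of the off-cut's place.
- waste_center (a point): Centre of the waste off-cut: pale block 85 x 50 x 30 mm, 60-110 g, loose and flat in the cradle, long side along the cradle's x (0.262 rad clockwise of this frame's x). It fills the pocket to 3 mm and its top stands 2 mm above the strips: no finger fits beside or behind it. A fingertip pressed on its level top with 8 to 15 N drags it along by friction.
- tin_center (a point): Centre, half-way up, of the wax tin: closed round tin 83 mm across, 27 mm high, 0.18 kg, loose on the bench at one side (left or right varies) of the way from the cradle's open end to the bench edge, about 100 mm ahead of the cradle's origin.
- block_center (a point): Centre, half-way up, of the small hardwood block, 70 x 45 x 45 mm, 0.09 kg, loose on the other side of the way, its 70 mm length across the way (along the cradle's y). The gap between tin and block is about 40 mm at first.
- well_edge (a point): A point on the bench's straight inner edge above the tool well: the edge runs along world y at this x, at z = 0. The bench is flat up to it.
- scrap_box_in (a point): Centre of the inner floor of the open plywood scrap box that is fixed in the tool well beyond the edge; inside 136 mm (x) by 328 mm (y), walls 6 mm thick, rim 89 mm above this point and about 18 mm below the bench top.
- sander_center (a point): Centre of the cork sanding block (112 x 64 x 37 mm), a bystander lying loose to the left of the cradle. Half-way up.
There are look-alikes about, which are no part of the job. What is shaped like the part that bears tin_center but orange is not meant.

How it is judged:
On the way, in this order (a step that is already met when the one before it is completed fails the run):
1. the tin and the block have been nudged apart: their centres are more than 132 mm apart, both standing on the bench, the off-cut still in the cradle (horizontal distance between tin_center and block_center above 0.132 m and height (world z) of tin_center above 0.005 m and angle between each of tin_center, block_center's own z axis and vertical below 0.2 rad and height (world z) of block_center above 0.012 m and x of waste_center in the frame of cradle below 0.03 m), for 0.2 s.
2. the off-cut has slid more than 45 mm along the cradle towards its open end, still lying on the bench (x of waste_center in the frame of cradle above 0.045 m and height (world z) of waste_center above 0.005 m), for 0.1 s.
At the end, for the whole second after the job is handed in: The off-cut lies inside the scrap box, its centre within the box's walls and more than 45 mm below the bench top; the tin and the block stand upright (within 0.2 rad) on the bench top (height (world z) of waste_center below -0.045 m and x of waste_center in the frame of scrap_box_in between -0.068 and 0.068 m and y of waste_center in the frame of scrap_box_in between -0.164 and 0.164 m and height (world z) of tin_center above 0.005 m and angle between each of tin_center, block_center's own z axis and vertical below 0.2 rad and height (world z) of block_center above 0.012 m); the robot touches nothing.
It fails at once if the off-cut is lifted (its centre more than 25 mm above where it lay) (height (world z) of waste_center above 0.04 m).
It fails at once if the fingers bear on the off-cut with more than 45 N (contact force between the fingers and waste above 45 N).
It fails at once if the tin or the block goes over the edge into the well (height (world z) of any of tin_center, block_center below -0.03 m).
It fails at once if the sanding block is shifted by more than 25 mm (distance of sander_center from where it was at the start of the episode above 0.025 m).
It also fails if it takes over 56 s, if anything falls off the work surface, if the arm or the gripper's body presses on something with over 40 N, if the wrist force passes 120 N, or if a joint passes its speed limit or range.

## Robot

A 7-joint arm with a two-finger parallel gripper is mounted at the origin on a cart in front of the work surface, level with it; the furniture and walls round the work are solid. World frame = base frame: x ahead of the robot, y to its left, z up, the work surface at z = 0. Lengths are in m, angles in rad, forces in N, time in s.
With the tool pointing down it reaches from about 0.4 to 0.925 m from the base axis. Payload 5.6 kg.
Tool frame: the origin (TCP) lies midway between the tips of the shut fingers; the grasp point (between the pads) lies 19 mm behind it; z points along the fingers, x is the direction in which the jaws open and shut, and the axes are right-handed (so a half turn about z gives the same grasp; the last joint's range is limited). The gripper opens to 85 mm and grips with 20 to 120 N. Pads are 22 mm wide; open, the fingers measure 114 mm over their backs; the gripper's body (76 mm by 85 mm) begins 54 mm behind the grasp point. The pads swing forward as they close: fully open they stand 13 mm farther back than shut.
Start: joints at [-1.165, 0.468, -0.012, 1.603, 0.006, 1.071, -0.056], TCP at [0.282, 0.586, 0.231] pointing down, gripper open.
Joint ranges: [-2.53, 2.53], [-0.31, 2.02], [-1.57, 1.55], [0.28, 2.44], [-1.29, 4.43], [0.15, 1.84], [-2.92, 2.92]. Speed limits (rad/s): [2.57, 2.57, 3.14, 3.14, 3.14, 3.14, 3.14].

## Interface

Orientations are given as [roll, pitch, yaw] about the fixed x, y, z axes, in that order (R = Rz(yaw) Ry(pitch) Rx(roll)).
In Python, from bench import manip, vision gives the robot as it stands.
- The arm moves only by the shell command python3 -m inch 'ROWS' [FORCE]. ROWS is a JSON object of lists of equal length, an entry for each row: "hand": the closure, from 0 (fully open) to 1 (shut); "slide": the shift along the world's x, y, z in cm, a list of three; "twist": the turn, a rotation vector about the world's x, y, z in rad, a list of three. In form: {"hand": [hand, ...], "slide": [[x, y, z], ...], "twist": [[ax, ay, az], ...]}. A call has 1 to 8 rows; each row is the pose to reach, as a shift and turn from the pose commanded when the call began; what a row does not reach only later rows make up. A row lasts 1/12 s, in which the tool goes at most 41.7 mm and 7.16 degrees, less where a joint would pass 70% of its speed; a pose out of reach is approached as far as the arm can. A call with a gripper value outside its range is refused whole. The fingers move at their own pace and stop on an object; FORCE is the grip in N (left out, the last holds). Time passes only in rows, so rows that repeat a pose let the fingers close. It gives the time, the measured TCP pose, the force and the opening at its end, in the units of the state.
- manip.observe(): the state, without advancing time (a new reading comes with each control period).
- vision.capture(name): name is "scene" or "top" or "wrist"; returns the picture (384x512x3 uint8, red, green, blue); there is no depth.
- vision.calibration(name): a dict with "intrinsics" (3x3 intrinsics, pixels), "R" (3x3) and "t" (3): a world point X has camera coordinates R X + t; the wrist camera has in their place "tool_from_camera" (4x4, takes a point from camera to tool coordinates, whose origin is the TCP and whose axes are the tool frame's). Camera axes: x right, y down, z forward; pixel columns grow to the right and rows downward; lengths in m; the calibration is good to about 2 mm. A picture is of the moment at which its call begins: read the wrist's pose just before it. calibration takes no time and is no camera call.
- manip.hand_in(): hands the job in, once; it reports no verdict.
The state is a dict: "time": time; "joint_pos": joint angles; "qd": joint speeds; "tau": joint torques, N m; "tool_pos": TCP position; "tool_rot": TCP orientation; "ft_force": force on the tool from outside, world axes, zero at the start; "moment": the same for the moment, N m; "gripper_width": finger opening in m.
Only numpy, scipy, OpenCV 4.12 (cv2) and the standard library are available. Lean on these libraries where they do the work, as an engineer would, in place of code of your own. Each camera call takes 0.05 s, during which the arm holds its last target. There are 200 camera calls.

## Working session

There is one attempt and no reset: what is moved stays moved. The work goes in short steps, Python scripts to look and compute and a shell command to move; the robot and the scene stay as the last step left them, time stands still between calls to the robot, and variables do not carry over. Pictures are saved under pics/ and viewed, about 8 in all and at most 12, crops included, and the job is handed in when it is done.

```bash
mkdir -p pics; python3 - <<'E'
from bench import manip, vision
import cv2
for n in ("top","scene"):
    im=vision.capture(n); cv2.imwrite(f"pics/{n}0.png",cv2.resize(im[:,:,::-1],(800,600),interpolation=cv2.INTER_CUBIC))
    c=vision.calibration(n); print(n,c)
s=manip.observe(); print(s)
E
```

```text
top {'intrinsics': array([[475.54821807,   0.        , 256.18868852],
       [  0.        , 475.54821807, 188.84164017],
       [  0.        ,   0.        ,   1.        ]]), 'R': array([[ 0.02734793, -0.99954987, -0.01233498],
       [-0.98116277, -0.02448009, -0.19162552],
       [ 0.1912373 ,  0.01734318, -0.9813906 ]]), 't': array([0.38329604, 0.59721805, 0.86985434])}
scene {'intrinsics': array([[465.71497532,   0.        , 255.27081239],
       [  0.        , 465.71497532, 194.81533365],
       [  0.        ,   0.        ,   1.        ]]), 'R': array([[-0.88179195, -0.4711045 , -0.02243919],
       [-0.24841321,  0.50435893, -0.82699029],
       [ 0.40091625, -0.72365919, -0.56176822]]), 't': array([ 0.68747464, -0.05094287,  1.07900661])}
{'time': 0.1, 'joint_pos': array([-1.16500831,  0.46830111, -0.01161358,  1.60351069,  0.00602694,
        1.07139032, -0.05626992]), 'qd': array([-1.76390774e-03, -6.01882734e-05,  7.27433875e-04, -1.05960641e-03,
       -1.67482604e-03, -9.89091500e-04, -3.62580062e-04]), 'tau': array([ 1.18088203e-03, -5.33516765e+01,  2.16190517e-02, -2.51969576e+01,
        1.14638303e-02,  4.27748644e-03, -1.67456943e-05]), 'tool_pos': array([0.28186586, 0.58516484, 0.23043443]), 'tool_rot': array([3.14145980e+00, 1.56979767e-03, 1.12199625e+00]), 'ft_force': array([-0.08736944,  0.48605194,  0.50514453]), 'moment': array([ 0.00200706, -0.03365101, -0.0599795 ]), 'gripper_width': 0.08547474674132065}
```

View pics/top0.png

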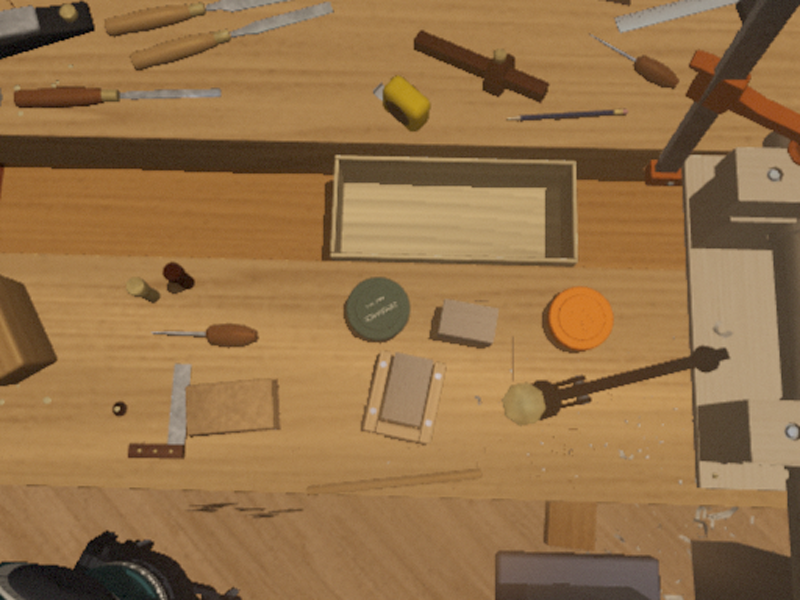

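View pics/scene0.png

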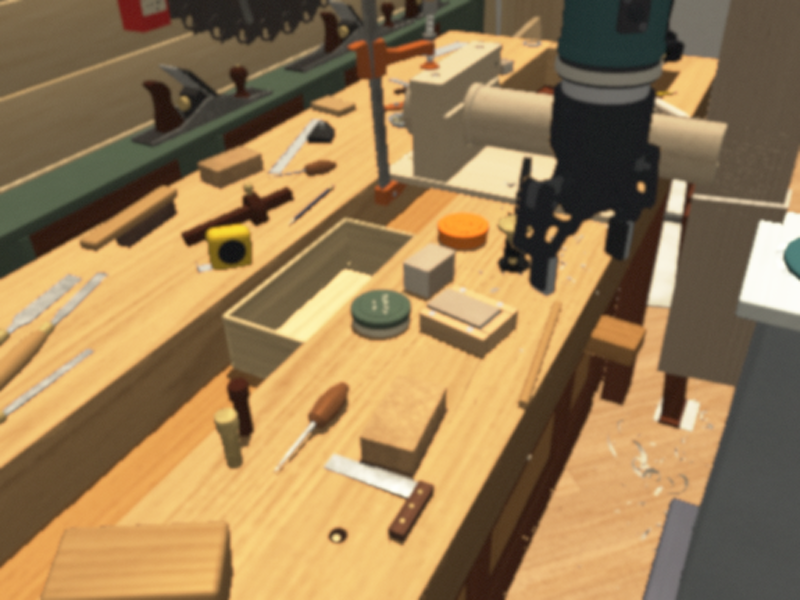

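The top view (800×600) shows the green tin at about (378,309), the hardwood block at (466,323), the cradle and off-cut at (407,393), the box at (455,210), the bench edge at row ~262 and the sander at (232,406). The orange look-alike is at (580,318). I'll enlarge this for measuring.

```bash
python3 - <<'E'
from bench import manip, vision
import cv2
im=vision.capture("top")[150:295,195:385]
cv2.imwrite("pics/crop1.png",cv2.resize(im[:,:,::-1],None,fx=4,fy=4,interpolation=cv2.INTER_CUBIC))
E
```

```text
(no output)
```

View pics/crop1.png

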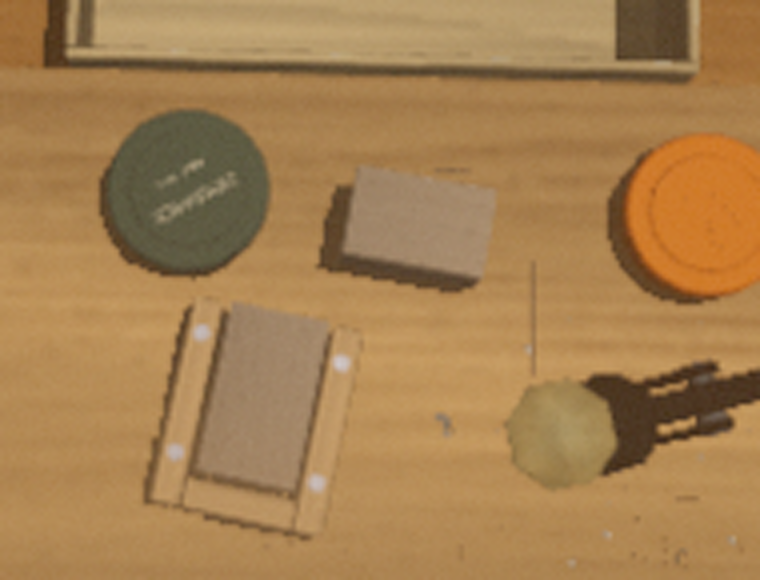

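The crop shows the tin centre at (188,190). The block top corners are (358,167), (495,188), (482,278) and (343,253). The off-cut corners are (232,303), (328,320), (295,494) and (193,472). The edge is at v≈68–82.

```bash
cat > geo.py <<'E'
import numpy as np
from bench import vision
def ray(uv,z,n="top"):
    c=vision.calibration(n);K,R,t=c["intrinsics"],c["R"],c["t"]
    d=R.T@np.linalg.solve(K,[uv[0],uv[1],1]);o=-R.T@t
    return o+d*(z-o[2])/d[2]
def crop(p,z,x0=195,y0=150,f=4): return ray((x0+(p[0]+.5)/f-.5,y0+(p[1]+.5)/f-.5),z)
E
python3 - <<'E'
import numpy as np; from geo import *
np.set_printoptions(precision=4,suppress=True)
print("tin",crop((188,190),.027),[crop(p,.027)[:2] for p in((107,190),(270,190))])
for nm,P,z in (("blk",[(358,167),(495,188),(482,278),(343,253)],.045),("off",[(232,303),(328,320),(295,494),(193,472)],.03),("cradle",[(196,297),(362,332),(308,538),(150,503)],.028)):
    Q=np.array([crop(p,z)[:2] for p in P]);c=Q.mean(0)
    print(nm,c,Q.tolist(),np.linalg.norm(Q-np.roll(Q,1,0),axis=1),"ang",np.degrees(np.arctan2(*( (Q[0]-Q[3])[::-1]))))
print("edge",crop((20,66),0),crop((730,83),0))
print("boxrim",ray((335*.64,157*.64),-.018),ray((577*.64,162*.64),-.018),ray((330*.64,260*.64),-.018),ray((577*.64,265*.64),-.018))
print("sander",[ray((u*.64,v*.64),.037) for u,v in((187,383),(278,378),(278,428),(190,437))])
E
```

```text
tin [0.5757 0.4283 0.027 ] [array([0.5746, 0.4693]), array([0.5767, 0.3869])]
blk [0.5597 0.3128] [[0.586201147487325, 0.34348576792601326], [0.5773234725251698, 0.27561729442316985], [0.5323474217535475, 0.28187278865852994], [0.5429673031497485, 0.35016312072424394]] [0.0437 0.0684 0.0454 0.0691] ang -8.779808923888014
off [0.4728 0.3882] [[0.5186175560640292, 0.40438484769426536], [0.5113838490402781, 0.3564872838287755], [0.4258859738812282, 0.37095183816792565], [0.4351323290546717, 0.4210782542082344]] [0.0851 0.0484 0.0867 0.051 ] ang -11.307531143293899
cradle [0.463  0.3919] [[0.5213890467884904, 0.42248260538505916], [0.5060667110751521, 0.3394391542158502], [0.40500106319343515, 0.3641279062574621], [0.41966405509227206, 0.44170101968203773]] [0.1035 0.0844 0.104  0.0789] ang -10.698519467159112
edge [0.6445 0.5204 0.    ] [0.6444 0.1478 0.    ]
boxrim [ 0.7984  0.4977 -0.018 ] [ 0.7986  0.1574 -0.018 ] [ 0.6488  0.498  -0.018 ] [ 0.65    0.1601 -0.018 ]
sander [array([0.4721, 0.6645, 0.037 ]), array([0.4814, 0.5502, 0.037 ]), array([0.4195, 0.5465, 0.037 ]), array([0.4055, 0.6553, 0.037 ])]
```

The sizes check out: tin 82 mm across, block 69×45, off-cut 86×50, edge straight at x=0.644, cradle yaw about -11°. Tin and block centres are 117 mm apart. Plan: shut the fingers, turn them so the narrow pad width lies across the way, enter the gap at (0.567, 0.367) and nudge each side.

```bash
python3 -m inch '{"hand":[1,1,1,1,1,1,1,1],"slide":[[28.5,-21.8,-5],[28.5,-21.8,-5],[28.5,-21.8,-5],[28.5,-21.8,-5],[28.5,-21.8,-5],[28.5,-21.8,-5],[28.5,-21.8,-5],[28.5,-21.8,-5]],"twist":[[0,0,-0.12],[0,0,-0.24],[0,0,-0.36],[0,0,-0.48],[0,0,-0.6],[0,0,-0.72],[0,0,-0.84],[0,0,-0.96]]}'
```

```text
time: 0.82
tool_pos: [0.5454, 0.3836, 0.1849]
tool_rot: [3.141, 0.0, 0.156]
ft_force: [0.1, 0.8, 1.0]
gripper_width: -0.0002
```

```bash
python3 -m inch '{"hand":[1,1,1,1,1,1],"slide":[[0,0,-3],[0,0,-6],[0,0,-8],[0,0,-8],[0,0,-8],[0,0,-8]],"twist":[[0,0,-0.12],[0,0,-0.24],[0,0,-0.32],[0,0,-0.32],[0,0,-0.32],[0,0,-0.32]]}'
python3 - <<'E'
from bench import vision
import cv2
im=vision.capture("scene")[120:260,190:370]
cv2.imwrite("pics/s1.png",cv2.resize(im[:,:,::-1],None,fx=4,fy=4,interpolation=cv2.INTER_CUBIC))
E
```

```text
time: 1.32
tool_pos: [0.5449, 0.3858, 0.1066]
tool_rot: [-3.14, -0.001, -0.156]
ft_force: [-0.5, -0.6, 0.5]
gripper_width: 0.0004
```

View pics/s1.png

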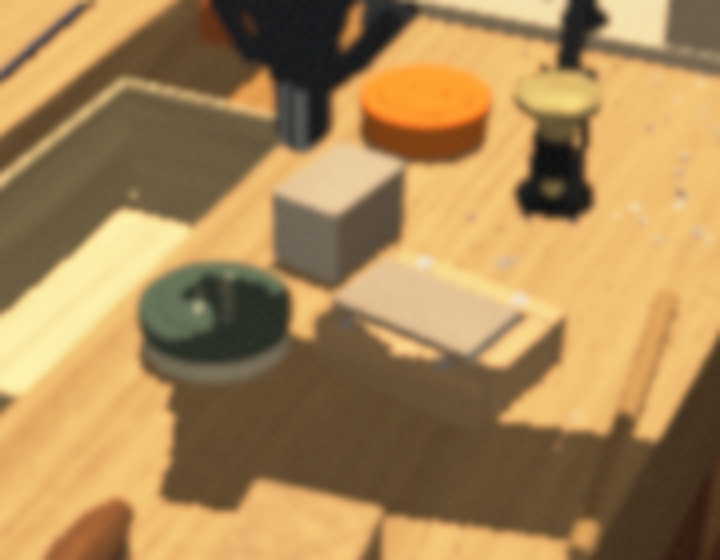

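The crop shows the shut fingers above the far side of the gap, clear of the tin (215,315), the block (340,210) and the off-cut (430,305). I'll correct by +2.2/-1.8 cm and then descend.

```bash
python3 -m inch '{"hand":[1,1,1,1,1,1,1,1],"slide":[[2.2,-1.8,0],[2.2,-1.8,0],[2.2,-1.8,-2],[2.2,-1.8,-4],[2.2,-1.8,-5],[2.2,-1.8,-5.5],[2.2,-1.8,-5.5],[2.2,-1.8,-5.5]],"twist":[[0,0,0],[0,0,0],[0,0,0],[0,0,0],[0,0,0],[0,0,0],[0,0,0],[0,0,0]]}'
python3 - <<'E'
from bench import vision
import cv2
a=cv2.resize(vision.capture("scene")[120:260,190:370],None,fx=3,fy=3,interpolation=3)
cv2.imwrite("pics/s2.png",a[:,:,::-1])
E
```

```text
time: 2.03
tool_pos: [0.5669, 0.3674, 0.0513]
tool_rot: [-3.141, -0.001, -0.158]
ft_force: [0.8, 0.9, 0.0]
gripper_width: 0.0
```

View pics/s2.png

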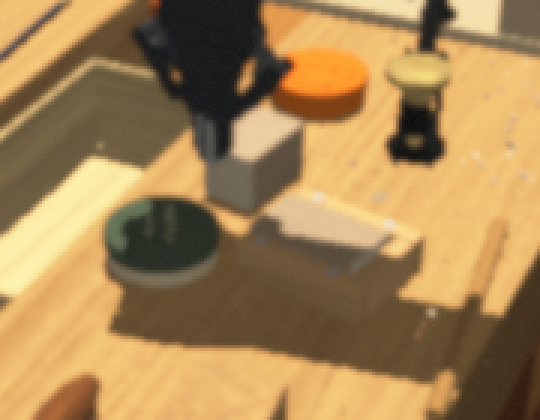

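The shut fingers stand in the gap between the tin (162,235) and the block (255,165), with nothing touching. Descending to about 13 mm.

```bash
python3 -m inch '{"hand":[1,1,1,1,1],"slide":[[0,0,-1],[0,0,-2],[0,0,-3],[0,0,-3.8],[0,0,-3.8]],"twist":[[0,0,0],[0,0,0],[0,0,0],[0,0,0],[0,0,0]]}'
```

```text
time: 2.5
tool_pos: [0.5647, 0.366, 0.0095]
tool_rot: [3.138, 0.003, -0.158]
ft_force: [-0.3, -0.6, 0.3]
gripper_width: 0.0003
```

```bash
python3 -m inch '{"hand":[1,1,1,1,1,1,1,1],"slide":[[0,-0.4,0],[-0.1,-0.8,0],[-0.1,-1.2,0],[-0.2,-1.6,0],[-0.2,-2.0,0],[-0.3,-2.4,0],[-0.4,-2.8,0],[-0.4,-2.8,0]],"twist":[[0,0,0],[0,0,0],[0,0,0],[0,0,0],[0,0,0],[0,0,0],[0,0,0],[0,0,0]]}'
```

```text
time: 3.17
tool_pos: [0.5624, 0.3378, 0.0125]
tool_rot: [3.141, -0.0, -0.159]
ft_force: [-0.0, -0.2, -0.2]
gripper_width: 0.0002
```

```bash
python3 -m inch '{"hand":[1,1,1,1,1,1,1,1],"slide":[[0.1,0.5,0],[0.2,1.5,0],[0.4,2.5,0],[0.6,3.5,0],[0.7,4.2,0],[0.8,4.7,0],[0.9,5.2,0],[0.9,5.2,0]],"twist":[[0,0,0],[0,0,0],[0,0,0],[0,0,0],[0,0,0],[0,0,0],[0,0,0],[0,0,0]]}'
```

```text
time: 3.83
tool_pos: [0.5713, 0.3924, 0.0121]
tool_rot: [-3.141, -0.0, -0.157]
ft_force: [0.3, 0.5, 0.3]
gripper_width: 0.0001
```

```bash
python3 -m inch '{"hand":[1,1,1,1,1,1,1,1],"slide":[[-0.3,-2.5,0],[-0.3,-2.5,3],[-0.3,-2.5,7],[-4,-1,8],[-8,0,8],[-9.6,-0.4,8],[-9.6,-0.4,8],[-9.6,-0.4,8]],"twist":[[0,0,0],[0,0,0],[0,0,0],[0,0,0],[0,0,0],[0,0,0],[0,0,0],[0,0,0]]}'
python3 - <<'E'
from bench import vision
import cv2
im=vision.capture("top")[150:295,195:385]
cv2.imwrite("pics/crop2.png",cv2.resize(im[:,:,::-1],None,fx=4,fy=4,interpolation=cv2.INTER_CUBIC))
E
```

```text
time: 4.5
tool_pos: [0.4745, 0.3875, 0.0927]
tool_rot: [-3.141, 0.0, -0.157]
ft_force: [0.8, -0.2, 0.5]
gripper_width: -0.0002
```

View pics/crop2.png

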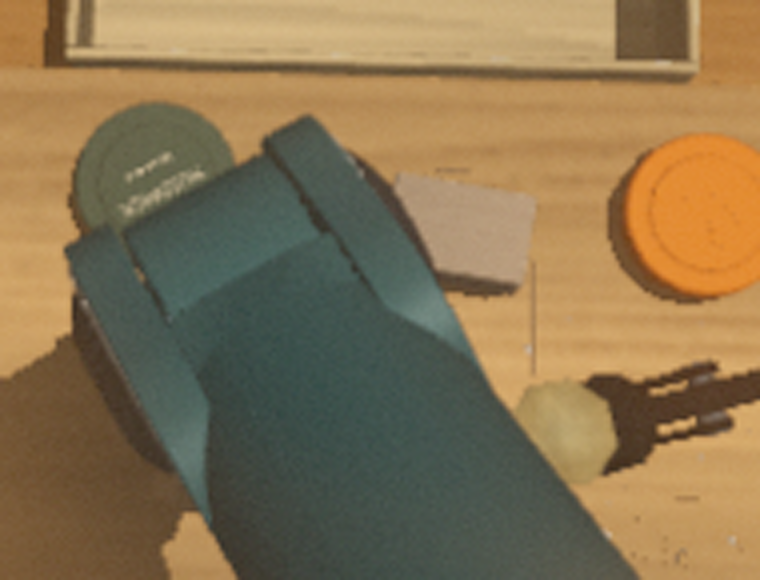

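Tin centre is now at about (154,183) and the block's top-right corner at (535,208). That is roughly 17 and 19 mm outward, so the centres are about 153 mm apart and the gap is about 76 mm. Next I press gently on the off-cut.

```bash
python3 -m inch '{"hand":[1,1,1,1,1,1],"slide":[[0,0,-2],[0,0,-4],[0,0,-5],[0,0,-5.5],[0,0,-5.7],[0,0,-5.7]],"twist":[[0,0,0],[0,0,0],[0,0,0],[0,0,0],[0,0,0],[0,0,0]]}'
```

```text
time: 5.05
tool_pos: [0.476, 0.3867, 0.0351]
tool_rot: [3.141, -0.0, -0.159]
ft_force: [-1.0, -0.3, -0.8]
gripper_width: 0.0002
```

```bash
python3 -m inch '{"hand":[1,1,1,1],"slide":[[0,0,-0.15],[0,0,-0.3],[0,0,-0.4],[0,0,-0.4]],"twist":[[0,0,0],[0,0,0],[0,0,0],[0,0,0]]}'
```

```text
time: 5.38
tool_pos: [0.4754, 0.3872, 0.0316]
tool_rot: [-3.141, -0.0, -0.158]
ft_force: [0.1, 0.5, 1.2]
gripper_width: 0.0002
```

```bash
python3 -m inch '{"hand":[1,1,1],"slide":[[0,0,-0.1],[0,0,-0.2],[0,0,-0.2]],"twist":[[0,0,0],[0,0,0],[0,0,0]]}'
```

```text
time: 5.63
tool_pos: [0.4755, 0.3873, 0.0302]
tool_rot: [-3.141, -0.0, -0.158]
ft_force: [-0.8, -1.4, 6.4]
gripper_width: -0.0002
```

```bash
python3 -m inch '{"hand":[1,1,1],"slide":[[0,0,-0.1],[0,0,-0.1],[0,0,-0.1]],"twist":[[0,0,0],[0,0,0],[0,0,0]]}'
```

```text
time: 5.88
tool_pos: [0.4755, 0.3873, 0.0301]
tool_rot: [-3.141, 0.0, -0.158]
ft_force: [-2.9, -1.2, 12.7]
gripper_width: -0.0003
```

```bash
python3 -m inch '{"hand":[1,1,1,1,1,1,1,1],"slide":[[0.3,-0.06,0],[0.8,-0.16,0],[1.3,-0.25,0],[1.8,-0.35,0],[2.3,-0.45,0],[2.8,-0.54,0],[3,-0.58,0],[3,-0.58,0]],"twist":[[0,0,0],[0,0,0],[0,0,0],[0,0,0],[0,0,0],[0,0,0],[0,0,0],[0,0,0]]}'
```

```text
time: 6.55
tool_pos: [0.5048, 0.3834, 0.0301]
tool_rot: [-3.139, 0.001, -0.157]
ft_force: [-4.5, 0.9, 12.1]
gripper_width: -0.0002
```

```bash
python3 -m inch '{"hand":[1,1,1,1,1,1,1,1],"slide":[[0.5,-0.1,0],[1.2,-0.23,0],[1.9,-0.37,0],[2.6,-0.5,0],[3.3,-0.64,0],[4,-0.78,0],[4.5,-0.87,0],[4.5,-0.87,0]],"twist":[[0,0,0],[0,0,0],[0,0,0],[0,0,0],[0,0,0],[0,0,0],[0,0,0],[0,0,0]]}'
python3 - <<'E'
from bench import vision
import cv2
a=cv2.resize(vision.capture("scene")[120:260,190:370],None,fx=3,fy=3,interpolation=3)
cv2.imwrite("pics/s3.png",a[:,:,::-1])
E
```

```text
time: 7.22
tool_pos: [0.5508, 0.3743, 0.0302]
tool_rot: [-3.139, -0.0, -0.158]
ft_force: [-2.2, -0.1, 9.0]
gripper_width: -0.0002
```

View pics/s3.png

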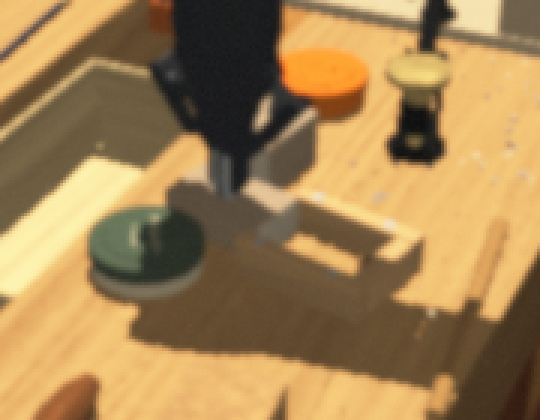

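The off-cut has been dragged out of the cradle, at about (235,205), and sits between tin and block with clearance. Continuing towards the edge.

```bash
python3 -m inch '{"hand":[1,1,1,1,1,1,1,1],"slide":[[0.5,-0.08,-0.03],[1.4,-0.22,-0.03],[2.3,-0.37,-0.03],[3.2,-0.5,-0.03],[4.1,-0.65,-0.03],[5,-0.8,-0.03],[5.8,-0.95,-0.03],[5.8,-0.95,-0.03]],"twist":[[0,0,0],[0,0,0],[0,0,0],[0,0,0],[0,0,0],[0,0,0],[0,0,0],[0,0,0]]}'
```

```text
time: 7.93
tool_pos: [0.6097, 0.3647, 0.0302]
tool_rot: [-3.138, -0.001, -0.158]
ft_force: [-0.7, 0.6, 10.1]
gripper_width: -0.0
```

```bash
python3 -m inch '{"hand":[1,1,1,1,1,1,1,1],"slide":[[0,0,1],[0,0,3],[0,0,4],[-3,0.4,4],[-6,1,4],[-7.3,1.3,4],[-7.3,1.3,4],[-7.3,1.3,4]],"twist":[[0,0,0],[0,0,0],[0,0,0],[0,0,0],[0,0,0],[0,0,0],[0,0,0],[0,0,0]]}'
python3 - <<'E'
from bench import vision
import cv2
a=cv2.resize(vision.capture("scene")[120:260,190:370],None,fx=3,fy=3,interpolation=3)
cv2.imwrite("pics/s4.png",a[:,:,::-1])
E
```

```text
time: 8.6
tool_pos: [0.5351, 0.3767, 0.0685]
tool_rot: [-3.141, -0.001, -0.156]
ft_force: [0.8, 0.6, 0.4]
gripper_width: -0.0
```

View pics/s4.png

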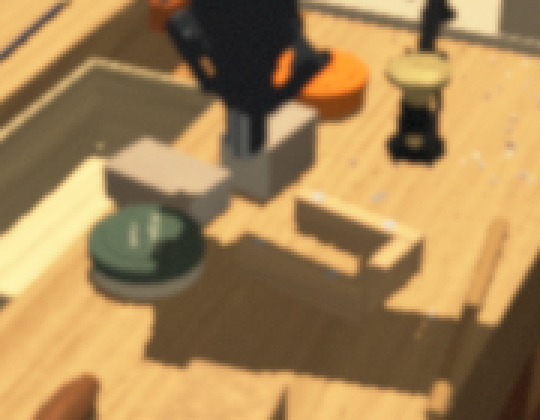

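The off-cut lies flat with its top corners at about (148,138), (230,177), (188,193) and (105,170), and its front overhangs the edge. Fixing its rear face before I push.

```bash
python3 - <<'E'
from geo import *
for p in((148,138),(230,177),(188,193),(105,165)): print(ray((190+p[0]/3,120+p[1]/3),.03,"scene").round(3))
E
```

```text
[0.642 0.334 0.03 ]
[0.56  0.357 0.03 ]
[0.577 0.389 0.03 ]
[0.651 0.383 0.03 ]
```

```bash
python3 -m inch '{"hand":[1,1,1,1,1,1],"slide":[[0,-0.1,-2],[0,-0.1,-4],[0,-0.1,-5],[0,-0.1,-5.5],[0,-0.1,-5.5],[0,-0.1,-5.5]],"twist":[[0,0,0],[0,0,0],[0,0,0],[0,0,0],[0,0,0],[0,0,0]]}'
```

```text
time: 9.15
tool_pos: [0.5362, 0.3748, 0.0133]
tool_rot: [-3.142, -0.001, -0.159]
ft_force: [0.5, 0.4, -0.4]
gripper_width: 0.0002
```

```bash
python3 -m inch '{"hand":[1,1,1,1,1,1,1,1],"slide":[[0.6,-0.1,0],[1.5,-0.2,0],[2.5,-0.35,0],[4,-0.55,0],[6,-0.85,0],[8,-1.1,0],[10,-1.4,0],[10.5,-1.45,0]],"twist":[[0,0,0],[0,0,0],[0,0,0],[0,0,0],[0,0,0],[0,0,0],[0,0,0],[0,0,0]]}'
```

```text
time: 9.82
tool_pos: [0.6454, 0.358, 0.014]
tool_rot: [-3.141, -0.005, -0.162]
ft_force: [0.7, -0.8, 0.7]
gripper_width: 0.0001
```

```bash
python3 -m inch '{"hand":[1,1,1,1,1,1,1,1],"slide":[[0,0,0],[0,0,0],[-1,0,2],[-2,0,6],[-4,0,9],[-8,0,12],[-12,0,14],[-14,0,14]],"twist":[[0,0,0],[0,0,0],[0,0,0],[0,0,0],[0,0,0],[0,0,0],[0,0,0],[0,0,0]]}'
python3 - <<'E'
from bench import vision
import cv2
for n in("top","scene"):
    cv2.imwrite(f"pics/{n}9.png",vision.capture(n)[:,:,::-1])
a=cv2.imread("pics/top9.png")[80:250,180:400];b=cv2.imread("pics/scene9.png")[110:280,110:330]
cv2.imwrite("pics/end.png",cv2.resize(cv2.hconcat([a,b]),None,fx=1.8,fy=1.8,interpolation=3))
E
```

```text
time: 10.48
tool_pos: [0.498, 0.3623, 0.1565]
tool_rot: [-3.137, -0.001, -0.156]
ft_force: [0.1, 1.1, -0.4]
gripper_width: 0.0001
```

View pics/end.png

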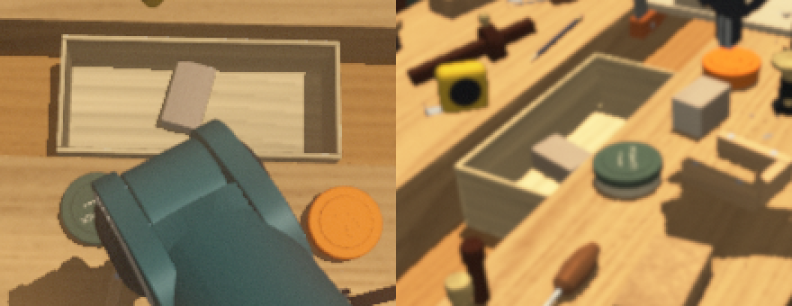

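The off-cut lies in the box: about (187,95) in the top crop and (560,155) in the scene crop. The tin and block stand upright on the bench, the sander hasn't moved, and the arm is clear at z = 0.157. Handing in.

```bash
python3 -c "
from bench import manip
print(manip.hand_in(), manip.observe()['ft_force'])"
```

```text
the job is handed in; nothing more can be done
the job is handed in; nothing more can be done
```

The off-cut is in the scrap box and I handed the job in at about 10.6 s of the 56 s allowed. No verdict was given.

- **Nudging apart:** With the shut fingers I moved the hardwood block about 19 mm and the green tin about 17 mm outward. That left their centres about 153 mm apart, against the 132 mm needed, with a gap of about 76 mm.
- **Sliding the off-cut:** I pressed on its top with 9–13 N by the readings between moves, well under the 45 N limit. I dragged it out of the cradle and between the two until its front overhung the edge. I then pushed it from behind so it dropped into the box.
- **Last checks:** The final pictures show the off-cut lying in the box, and the tin and block upright on the bench. The arm was clear at z = 0.157 m with about 1 N on the wrist, which is noise level.
- **Less certain:** The sanding block was only checked by eye, and only partly in view, in the last pictures. The arm never went near it. In the last top view the arm hid the block and part of the tin, so I judged those two from the scene camera.
- **Disagreements:** No check failed. The cradle angle I measured from different edges ranged from 9.6° to 13.7°, so I used 11°, and the rails guided the off-cut.

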